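# Set the ruler for the twang test

### The job

Get the yellow ruler ready for twanging: with a fingertip, slide it along the top of the sound box until exactly its red end sticks out past the far edge, straight out, square to that edge. Then press the ruler down flat onto the box with a fingertip, firmly but not hard, and finish while still holding it pressed like that. Only push and press: do not lift the ruler, and leave the other things where they are.

Things in the scene. Friction and masses are not known exactly. Their poses are not given: they have to be found in the camera images.
- ruler: Flat loose plastic ruler lying on the sound box, 160 long x 40 wide x 6 mm thick, about 45 g. Origin at the centre of its underside; its x axis runs along its length towards the red end, z up. The last 50 mm (x from +30 to +80 mm) is red, the other 110 mm yellow with black ticks.
- red_line (a point): Point on the ruler's top face, mid-width, on the line where yellow meets red (ruler x = +30 mm, 6 mm above its underside). It must come to lie over the far edge of the sound box: the ruler then overhangs by 50 mm.
- soundbox: Solid-topped dark wooden sound box fixed to the bench, 280 (x) x 200 (y) x 45 mm high, flat top 45 mm above the bench. Origin at the centre of its underside; its x axis points, away from the robot, square to the far edge, which lies at x = +140 mm. The ruler starts wholly on its top, behind that edge, red end towards it.
- edge (a point): Middle of the far top edge of the sound box (box x = +140 mm, y = 0, 45 mm above the bench); the edge runs along the box's y axis.
- nut_a: Cast iron hex nut, 24 mm across flats, 13 mm high, standing on the sound box's top beside the ruler, near the box's +y side; leave it. Origin at the centre of its underside.
- nut_b: Same nut, on the bench on the robot's side of the sound box, to the right (-y); leave it.
- nut_c: Same nut, on the bench beyond the sound box to the left (+y); leave it.
- nut_d: Same nut, in the beige kit tray (35 mm high, to the left, with a glass marble in it); leave it.
- magnet: Blue horseshoe magnet (not magnetic here) lying on the bench to the right (-y), 65 x 56 x 12 mm; leave it. Origin at underside between its legs.
- pointer: Wooden dowel pointer with aluminium cap, 180 mm long, 10 mm thick, lying on the bench to the right (-y); leave it. Origin at underside, mid-length; x axis along it.
Not all that is in view belongs to the job. What is shaped like the ruler but purple or white is not meant.

How it is judged:
By the outcome, as a careful person would: the job done as asked, in the order asked, and still so for the second after the job is handed in, while the arm keeps its last pose, push and grip.
It also fails if it takes over 58 s, if anything falls off the work surface, if the arm or the gripper's body presses on something with over 40 N, if the wrist force passes 120 N, or if a joint passes its speed limit or range.

### The arm

A 6-joint arm with a two-finger parallel gripper is mounted at the origin on the work surface. World frame = base frame: x ahead of the robot, y to its left, z up, the work surface at z = 0. Lengths are in m, angles in degrees, forces in N, time in s.
With the tool pointing down it reaches from about 0.4 to 0.825 m from the base axis. Payload 7 kg.
Tool frame: the origin (TCP) lies between the finger pads; the fingertips stand 19 mm ahead of it and the grasp point (between the pads) is the TCP (r.finger_overhang is the distance from the TCP to the fingertips, in m); z points along the fingers, y is the direction in which the jaws open and shut (so a half turn about z gives the same grasp; the last joint's range is limited). The gripper opens to 88 mm and grips with 3 to 60 N. Pads are 19 mm wide; open, the fingers measure 130 mm over their backs; the gripper's body (78 mm by 193 mm) begins 47 mm behind the grasp point.
Start: joints at [90.59, 20.546, 0.682, 0, -70.136, -16.507], TCP at [0.185, 0.649, 0.246] pointing down, gripper open.
Joint ranges: [-176.03, 176.03], [-82.01, 121.73], [-58.28, 71.71], [-173.87, 95.51], [-174.79, -0.11], [-173.66, 173.66]. Speed limits (degrees/s): [136.94, 136.94, 172.46, 180, 180, 180].

### API

Orientations are given as [roll, pitch, yaw] about the fixed x, y, z axes, in that order (R = Rz(yaw) Ry(pitch) Rx(roll)).
In Python, from plant import r, optics gives the robot as it stands. The module is installed in compiled form; this text tells all that it offers.
- The arm moves only by the tool step_arm, never from a script. Its argument "increments" is a list of rows, each an object of numbers: "tx", "ty", "tz": the shift along the world's x, y, z in mm; "ax", "ay", "az": the turn, a rotation vector about the world's x, y, z in degrees; "claw": the gripper command: -1 is shut, 1 is fully open, values between are in proportion. In form: [{"tx": .., "ty": .., "tz": .., "ax": .., "ay": .., "az": .., "claw": ..}, ...]. A call has 1 to 12 rows; each row shifts and turns the commanded pose from where the row before left it; what a row does not reach is not made up. A row lasts 1/10 s, in which the tool goes at most 50 mm and 8.59 degrees, less where a joint would pass 70% of its speed; a pose out of reach is approached as far as the arm can. A call with a gripper value outside its range is refused whole. The fingers move at their own pace and stop on an object; "newtons" is the grip in N (left out, the last holds). Time passes only in rows, so rows that do not move let the fingers close. It gives the time, the measured TCP pose, the force and the opening at its end, in the units of the state.
- r.get_state(): the state, without advancing time (a new reading comes with each control period).
- optics.capture(name): name is "scene" or "side" or "wrist"; returns a dict with "image" (384x512x3 uint8, blue, green, red), "depth" (384x512 float32, m along the optical axis (not along the pixel's ray), 0 where there is no reading), "fx", "fy", "cx", "cy" (pixels), "R" (3x3) and "t" (3): a world point X has camera coordinates R X + t. Camera axes: x right, y down, z forward; pixel columns grow to the right and rows downward; lengths in m; the calibration is good to about 2 mm. A picture is of the moment at which its call begins.
- r.close_job(): hands the job in, once; it reports no verdict.
The state is a dict: "time_s": time; "joints": joint angles; "qd": joint speeds; "joint_torque": joint torques, N m; "tcp_pos": TCP position; "eef_rot": TCP orientation; "contact_force": force on the tool from outside, world axes, zero at the start; "moment": the same for the moment, N m; "gripper_width": finger opening in m.
Only numpy, scipy, OpenCV 4.12 (cv2) and the standard library are available. Lean on these libraries where they do the work, as an engineer would, in place of code of your own. Each camera call takes 0.05 s, during which the arm holds its last target. There are 200 camera calls.

## Working session

There is one attempt and no reset: what is moved stays moved. The work goes in short steps, Python scripts to look and compute and a tool call to move; the robot and the scene stay as the last step left them, time stands still between calls to the robot, and variables do not carry over. Pictures are saved under pics/ and viewed, about 8 in all and at most 12, crops included, and the job is handed in when it is done.

Besides the shell and the picture viewer there is one more tool, called after "Call:" as name([rows], argument=value, ...), one row to a line, values as JSON. step_arm: Moves the arm, as the interface text tells. Its arguments: {"type":"object","properties":{"increments":{"type":"array","items":{"type":"object","properties":{"tx":{"type":"number"},"ty":{"type":"number"},"tz":{"type":"number"},"ax":{"type":"number"},"ay":{"type":"number"},"az":{"type":"number"},"claw":{"type":"number"}}}},"newtons":{"type":"number"}},"required":["increments"]}

```bash
mkdir -p pics; cat > h.py <<'E'
import numpy as np, cv2
from plant import r, optics
def pts(c):
    d=c["depth"]; v,u=np.mgrid[:d.shape[0],:d.shape[1]]
    P=np.stack([(u-c["cx"])/c["fx"]*d,(v-c["cy"])/c["fy"]*d,d],-1)
    return (P-c["t"])@c["R"]   # R^T (P-t)
def ray(c,uv,z):
    uv=np.atleast_2d(np.asarray(uv,float))
    D=np.c_[(uv[:,0]-c["cx"])/c["fx"],(uv[:,1]-c["cy"])/c["fy"],np.ones(len(uv))]@c["R"]
    o=-c["R"].T@c["t"]
    return o+D*((z-o[2])/D[:,2])[:,None]
def proj(c,X):
    p=c["R"]@np.asarray(X)+c["t"]; return np.array([c["fx"]*p[0]/p[2]+c["cx"],c["fy"]*p[1]/p[2]+c["cy"]])
E
python3 - <<'E'
from h import *
ims=[]
for n in("scene","side"):
    c=optics.capture(n); np.savez(n+"0.npz",**c); print(n,c["fx"],-c["R"].T@c["t"],c["R"][2])
    cv2.imwrite(f"pics/{n}0.png",cv2.resize(c["image"],(768,576),interpolation=cv2.INTER_CUBIC))
print(r.get_state())
E
```

```text
scene 485.10644485154944 [1.30219538 0.25262227 1.07907819] [-0.60371722 -0.18626316 -0.77513325]
side 372.5702286430672 [ 0.37262374 -0.79802454  0.69405349] [ 0.12012902  0.77720707 -0.61767158]
{'time_s': 0.1, 'joints': array([ 9.05903031e+01,  2.05871694e+01,  6.39508704e-01, -1.69616720e-02,
       -7.01355810e+01, -1.65073979e+01]), 'qd': array([ 0.04197041, -0.05324334,  0.16457145,  0.05430238,  0.02725315,
       -0.06662201]), 'joint_torque': array([-1.32570232e-03, -5.84166098e+01,  2.93749076e+01,  7.01548263e+00,
        1.01277253e-02, -4.92106869e-05]), 'tcp_pos': array([0.1850263 , 0.64872766, 0.24472431]), 'eef_rot': array([ 1.79915658e+02, -8.36553278e-03, -1.59228637e+01]), 'contact_force': array([ 0.48216494, -0.40809657,  0.23808832]), 'moment': array([-0.02597674, -0.01169365, -0.0069328 ]), 'gripper_width': 0.0876678972426104}
```

View pics/scene0.png

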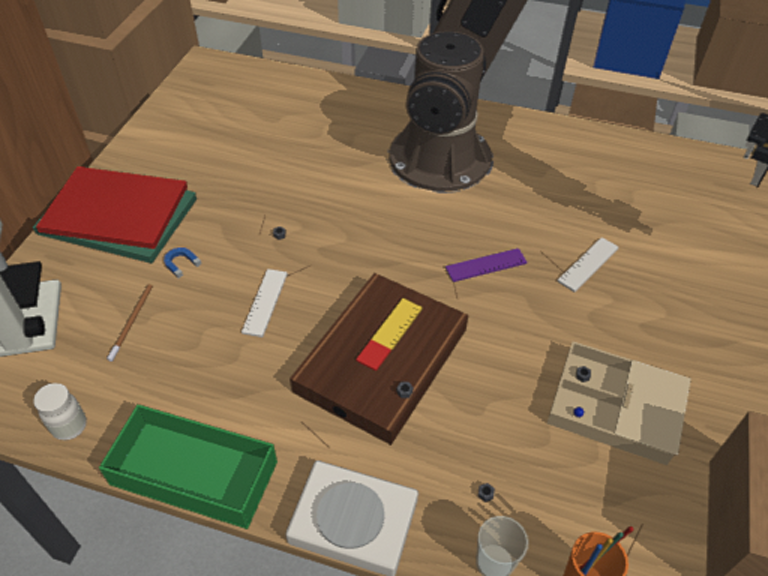

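View pics/side0.png

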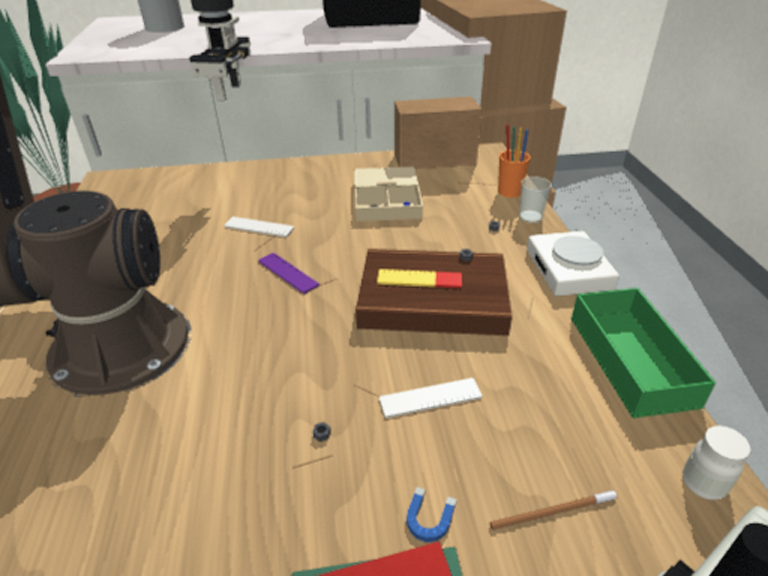

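The scene view (768 px) shows the yellow/red ruler on the dark box at (390,333), with its red end at (373,355) and nut_a at (404,388). The purple (486,265) and white (588,264), (264,301) ones are decoys. The side view shows the ruler at (420,279). Next I measure the ruler and box, with one enlarged crop.

```bash
cat >> h.py <<'E'
def boxmask(c):
    P=pts(c); return ((abs(P[...,2]-.047)<.012)&(c["depth"]>0)),P
def masks(c):
    h=cv2.cvtColor(c["image"],cv2.COLOR_BGR2HSV); H,S,V=[h[...,i].astype(int) for i in range(3)]
    P=pts(c); roi=(abs(P[...,2]-.05)<.02)&(P[...,0]>.35)&(P[...,0]<.85)&(abs(P[...,1])<.25)
    y=(H>20)&(H<35)&(S>150)&(V>120)&roi; rd=((H<5)|(H>174))&(S>170)&(V>110)&roi
    return y,rd
def big(m):
    n,l,s,_=cv2.connectedComponentsWithStats(m.astype(np.uint8)); k=1+np.argmax(s[1:,4]); return l==k
def rect(P):
    (x,y),(w,h),a=cv2.minAreaRect((P[:,:2]*1000).astype(np.float32)); 
    if w<h: w,h,a=h,w,a+90
    return np.array([x,y,w,h,(a+90)%180-90]).round(1)
def ruler(c,z=.051):
    y,rd=masks(c); y=big(cv2.morphologyEx(y.astype(np.uint8),cv2.MORPH_CLOSE,np.ones((5,5)))); rd=big(rd)
    f=lambda m: ray(c,np.argwhere(m)[:,::-1],z)
    Y,R,A=f(y),f(rd),f(y|rd)
    a=A[:,:2]-A[:,:2].mean(0); d=np.linalg.svd(a,full_matrices=False)[2][0]
    if (R.mean(0)-Y.mean(0))[:2]@d<0: d=-d
    n=np.array([-d[1],d[0]])
    # boundary: max of yellow / min of red along d (mid-width)
    mid=lambda Q: Q[abs((Q[:,:2]-A[:,:2].mean(0))@n)<.012][:,:2]@d
    L=(np.percentile(mid(Y),99)+np.percentile(mid(R),1))/2; m=A[:,:2].mean(0)
    line=m+d*(L-m@d)
    return dict(n=(y.sum(),rd.sum()),ang=np.degrees(np.arctan2(d[1],d[0])).round(2),rect=rect(A),line=(line*1000).round(1),cen=(m*1000).round(1),tail=((mid(Y).min()-L)*1000).round(1),tip=((mid(R).max()-L)*1000).round(1))
E
python3 - <<'E'
from h import *
for n in("scene","side"):
    c=dict(np.load(n+"0.npz")); print(n,ruler(c))
    y,rd=masks(c); v,u=np.argwhere(big(y)).mean(0).astype(int)
    P=pts(c); hsv=cv2.cvtColor(c["image"],cv2.COLOR_BGR2HSV)
    print(' ruler z',np.median(P[y][:,2]).round(4))
    top=(abs(P[...,2]-.047)<.008)&(np.linalg.norm(P[...,:2]-P[v,u,:2],axis=-1)<.25)
    top=big(cv2.morphologyEx(top.astype(np.uint8),cv2.MORPH_OPEN,np.ones((3,3))))
    cs=max(cv2.findContours(top.astype(np.uint8),0,1)[0],key=cv2.contourArea)
    q=ray(c,cs[:,0],.045); rc=rect(q); print(' box rect',rc)
    # edges fit: hull quad
    ap=cv2.approxPolyDP(cv2.convexHull(cs),8,True)[:,0]; print(ap.tolist(),(ray(c,ap,.045)[:,:2]*1000).round(1).tolist())
    nut=(P[...,2]>.053)&(P[...,2]<.065)&(np.linalg.norm(P[...,:2]-P[v,u,:2],axis=-1)<.2)&(hsv[...,2]<90)
    print(' nut',(np.median(P[nut],0)*1000).round(1),nut.sum())
    k=c["image"].copy(); cv2.drawContours(k,[ap.reshape(-1,1,2)],-1,(0,255,0),1)
    k[cv2.Canny(((y*1+rd*2)*80).astype(np.uint8),20,50)>0]=(255,0,255)
    cv2.imwrite(f"pics/c_{n}.png",cv2.resize(k[v-60:v+70,u-80:u+80],None,fx=3,fy=3,interpolation=cv2.INTER_CUBIC))
a,b=[cv2.imread(f"pics/c_{n}.png") for n in("scene","side")]
cv2.imwrite("pics/crop0.png",cv2.resize(np.hstack([a,b]),(800,325)))
E
```

```text
scene {'n': (np.int64(521), np.int64(259)), 'ang': np.float64(-13.68), 'rect': array([555.5,  48. , 161.8,  43.1, -13.8]), 'line': array([584.8,  40.9]), 'cen': array([557.8,  47.5]), 'tail': np.float64(-110.8), 'tip': np.float64(50.8)}
 ruler z 0.0497
 box rect [584.1  41.8 282.6 202.  -13.1]
[[248, 183], [310, 209], [261, 287], [194, 253]] [[430.9, -24.7], [469.0, 164.8], [739.4, 107.1], [698.1, -82.7]]
 nut [663.5 105.9  56.8] 67
side {'n': (np.int64(76), np.int64(97)), 'ang': np.float64(-7.32), 'rect': array([550.3,  38.9, 159.6,  42.9,  -9.2]), 'line': array([579.1,  28.8]), 'cen': array([563.8,  30.8]), 'tail': np.float64(-109.5), 'tip': np.float64(49.5)}
 ruler z 0.0479
 box rect [580.8  37.  279.8 207.7 -13.2]
[[245, 166], [334, 169], [341, 212], [237, 208]] [[468.1, 167.7], [736.9, 107.2], [693.5, -90.6], [422.5, -30.2]]
 nut [660.7  99.6  57.8] 29
```

View pics/crop0.png

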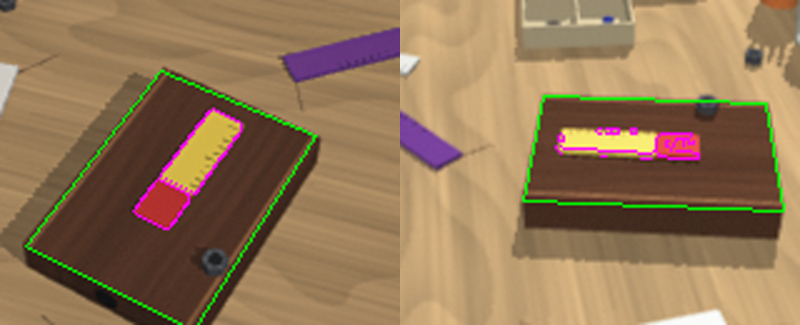

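The ruler is confirmed: its height is about 50 mm and it measures 160×42 mm. The red line lies about 137 mm behind the far edge. Box yaw is about -12.3° and ruler yaw about -13.7°. I'll push the tail with the shut fingers, which give a face about 42 mm wide across the ruler.

Call:
step_arm([
  {"tx":21,"ty":-45,"az":0.3,"claw":-1},
  {"tx":21,"ty":-45,"az":0.3,"claw":-1},
  {"tx":21,"ty":-45,"az":0.3,"claw":-1},
  {"tx":21,"ty":-45,"az":0.3,"claw":-1},
  {"tx":21,"ty":-45,"az":0.3,"claw":-1},
  {"tx":21,"ty":-45,"az":0.3,"claw":-1},
  {"tx":21,"ty":-45,"az":0.3,"claw":-1},
  {"tx":21,"ty":-45,"az":0.3,"claw":-1},
  {"tx":21,"ty":-45,"az":0.3,"claw":-1},
  {"tx":21,"ty":-45,"az":0.3,"claw":-1},
  {"tx":21,"ty":-45,"az":0.3,"claw":-1},
  {"tx":21,"ty":-45,"az":0.3,"claw":-1},
], newtons=10)

```text
$.increments[0]: bad value
```

Call:
step_arm([
  {"tx":9,"ty":-21,"claw":-1},
  {"tx":10,"ty":-21,"claw":-1},
  {"claw":-1},
  {"claw":-1},
  {"claw":-1},
])

```text
$.increments[0]: bad value
```

```bash
python3 - <<'E'
from h import *
s=r.get_state(); print(s["tcp_pos"],s["eef_rot"],s["contact_force"])
out=[]
for n in("wrist","side"):
    c=optics.capture(n); np.savez(n+"1.npz",**c); out.append(c["image"])
    if n=="wrist":
        try: print(ruler(c))
        except Exception as e: print(e)
cv2.imwrite("pics/w1.png",cv2.resize(np.hstack(out),(800,300)))
E
```

```text
[0.1850263  0.64872766 0.24472431] [ 1.79915658e+02 -8.36553278e-03 -1.59228637e+01] [ 0.48216494 -0.40809657  0.23808832]
attempt to get argmax of an empty sequence
```

View pics/w1.png

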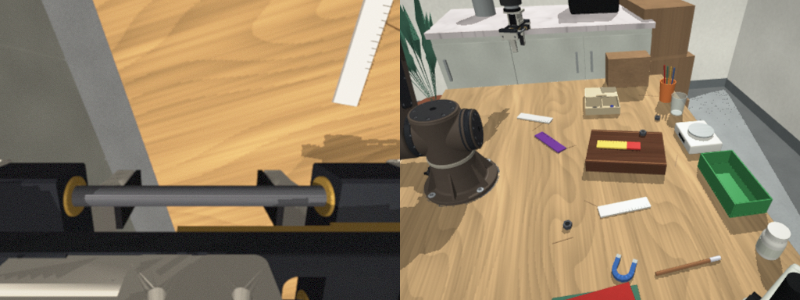

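The move was refused, probably because a row needs every key. The wrist view looks ahead of the jaws, which open along the image columns; the fingers are at (100,200) and (280,200).

Call:
step_arm([
  {"tx":21,"ty":-45,"tz":0,"ax":0,"ay":0,"az":0.3,"claw":-1},
  {"tx":21,"ty":-45,"tz":0,"ax":0,"ay":0,"az":0.3,"claw":-1},
  {"tx":21,"ty":-45,"tz":0,"ax":0,"ay":0,"az":0.3,"claw":-1},
  {"tx":21,"ty":-45,"tz":0,"ax":0,"ay":0,"az":0.3,"claw":-1},
  {"tx":21,"ty":-45,"tz":0,"ax":0,"ay":0,"az":0.3,"claw":-1},
  {"tx":21,"ty":-45,"tz":0,"ax":0,"ay":0,"az":0.3,"claw":-1},
  {"tx":21,"ty":-45,"tz":0,"ax":0,"ay":0,"az":0.3,"claw":-1},
  {"tx":21,"ty":-45,"tz":0,"ax":0,"ay":0,"az":0.3,"claw":-1},
  {"tx":21,"ty":-45,"tz":0,"ax":0,"ay":0,"az":0.3,"claw":-1},
  {"tx":21,"ty":-45,"tz":0,"ax":0,"ay":0,"az":0.3,"claw":-1},
  {"tx":21,"ty":-45,"tz":0,"ax":0,"ay":0,"az":0.3,"claw":-1},
  {"tx":21,"ty":-45,"tz":0,"ax":0,"ay":0,"az":0.3,"claw":-1},
], newtons=10)

```text
time_s: 1.4
tcp_pos: [0.4375, 0.1072, 0.246]
eef_rot: [-179.9, -0.0, -12.3]
contact_force: [1.1, 1.1, 0.3]
gripper_width: 0.0014
```

Call:
step_arm([
  {"tx":9,"ty":-20,"tz":-40,"ax":0,"ay":0,"az":0,"claw":-1},
  {"tx":10,"ty":-20,"tz":-40,"ax":0,"ay":0,"az":0,"claw":-1},
  {"tx":0,"ty":0,"tz":0,"ax":0,"ay":0,"az":0,"claw":-1},
  {"tx":0,"ty":0,"tz":0,"ax":0,"ay":0,"az":0,"claw":-1},
  {"tx":0,"ty":0,"tz":0,"ax":0,"ay":0,"az":0,"claw":-1},
])

```text
time_s: 1.9
tcp_pos: [0.4569, 0.0698, 0.1668]
eef_rot: [-179.9, -0.1, -12.3]
contact_force: [1.1, -0.2, 0.6]
gripper_width: 0.0005
```

```bash
python3 - <<'E'
from h import *
s=r.get_state(); print(s["tcp_pos"],s["eef_rot"],s["contact_force"])
c=optics.capture("wrist"); np.savez("wrist1.npz",**c)
try: print(ruler(c))
except Exception as e: print(e)
t=s["tcp_pos"]+[0,0,-.019]; print('tip px',proj(c,t))
im=cv2.resize(c["image"],(560,420))
k=np.load("side0.npz")["image"]
c2=optics.capture("side"); k=c2["image"][120:300,180:420]
cv2.imwrite("pics/w2.png",np.hstack([im,cv2.resize(k,(240,420))])) if 0 else cv2.imwrite("pics/w2.png",im)
E
```

```text
[0.45690043 0.06984767 0.16678717] [-1.79940008e+02 -9.40101359e-02 -1.22822751e+01] [ 1.06095962 -0.16408466  0.64983342]
{'n': (np.int64(6528), np.int64(1763)), 'ang': np.float64(-13.98), 'rect': array([540.9,  51.2, 136.9,  41.9, -13.7]), 'line': array([582.3,  40.7]), 'cen': array([544.8,  50.1]), 'tail': np.float64(-111.1), 'tip': np.float64(25.6)}
tip px [255.13278092 228.70126552]
```

View pics/w2.png

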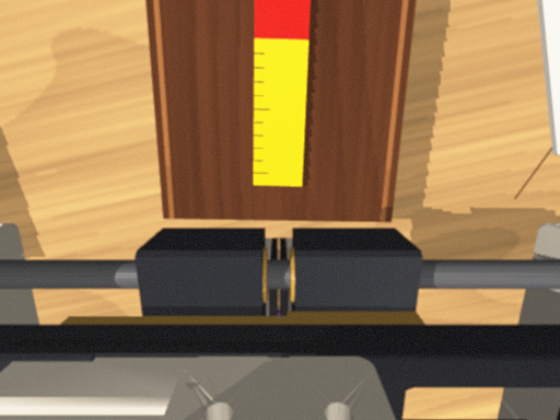

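The wrist view shows the ruler ahead, with its tail at (278,186), its red line at (281,39) and the box's near edge at row 219. The shut fingers are two dark blocks at columns 138–418. I'll check the fingers' true width at the tip from depth.

```bash
python3 - <<'E'
from h import *
c=dict(np.load("wrist1.npz")); P=pts(c); T=np.array([.4569,.0698,.1668]); a=np.radians(-12.3)
d=np.array([np.cos(a),np.sin(a),0]); n=np.array([-d[1],d[0],0]); Q=(P-T)
Q=np.stack([Q@d,Q@n,Q[...,2]],-1)*1000
print(c["fx"],(-c["R"].T@c["t"]-T)*1000)
for v in range(205,285,8): print(v,[tuple(Q[v,u].astype(int)) if c["depth"][v,u]>0 else 0 for u in (128,160,200,236,246,255,262,275,330,380)])
# Box edges in wrist: side strips
im=c["image"]; hsv=cv2.cvtColor(im,cv2.COLOR_BGR2HSV)
top=(abs(P[...,2]-.045)<.008)&(c["depth"]>0); top[215:]=0
B=P[top]; Bx=(B-np.array([.5838,.040,0])); print('top box coords range',[np.percentile(Bx@k*1000,[.2,99.8]).round(1) for k in(d,n)])
L=[];Rr=[]
for v in range(5,195,3):
    u=np.flatnonzero(top[v]); 
    if len(u): L.append(ray(c,[u[0],v],.045)[0]);Rr.append(ray(c,[u[-1],v],.045)[0])
for E in(L,Rr):
    f=np.polyfit(*np.array(E)[:,:2].T,1); print('side yaw',np.degrees(np.arctan(f[0])),'y at x=.58',f[0]*.58+f[1])
E
```

```text
284.8095086275714 [ 63.54960149 -13.52959567 139.74809957]
205 [(np.int64(-31), np.int64(142), np.int64(-165)), (np.int64(-31), np.int64(106), np.int64(-166)), (np.int64(-31), np.int64(61), np.int64(-165)), (np.int64(-31), np.int64(21), np.int64(-166)), (np.int64(-31), np.int64(10), np.int64(-166)), (np.int64(-31), np.int64(0), np.int64(-165)), (np.int64(-32), np.int64(-7), np.int64(-167)), (np.int64(-31), np.int64(-22), np.int64(-166)), (np.int64(-31), np.int64(-84), np.int64(-167)), (np.int64(-32), np.int64(-141), np.int64(-167))]
213 [(np.int64(-41), np.int64(144), np.int64(-166)), (np.int64(36), np.int64(29), np.int64(57)), (np.int64(36), np.int64(16), np.int64(57)), (np.int64(36), np.int64(5), np.int64(58)), (np.int64(-41), np.int64(10), np.int64(-166)), (np.int64(-41), np.int64(0), np.int64(-167)), (np.int64(-41), np.int64(-7), np.int64(-166)), (np.int64(36), np.int64(-5), np.int64(57)), (np.int64(36), np.int64(-22), np.int64(58)), (np.int64(-40), np.int64(-141), np.int64(-165))]
221 [(np.int64(-51), np.int64(145), np.int64(-166)), (np.int64(36), np.int64(26), np.int64(65)), (n
[... 2879 characters left out ...]
.int64(70)), (np.int64(25), np.int64(-19), np.int64(71)), (np.int64(25), np.int64(-33), np.int64(71))]
277 [0, (np.int64(23), np.int64(25), np.int64(71)), (np.int64(23), np.int64(14), np.int64(71)), (np.int64(22), np.int64(5), np.int64(70)), (np.int64(-3), np.int64(4), np.int64(27)), (np.int64(-122), np.int64(0), np.int64(-166)), (np.int64(-3), np.int64(-2), np.int64(27)), (np.int64(23), np.int64(-5), np.int64(71)), (np.int64(23), np.int64(-19), np.int64(71)), (np.int64(23), np.int64(-33), np.int64(72))]
top box coords range [array([-143.9,   25.6]), array([-97.4, 102.2])]
side yaw -13.150730488292393 y at x=.58 0.14502946976901815
side yaw -13.206057966074292 y at x=.58 -0.05980276125096615
```

The shut fingertips are only about ±5 mm wide, so I'll open to about 16 mm for a wider, stable two-point push. I'll set the yaw to -12.7°, between the views, and descend behind the tail.

Call:
step_arm([
  {"tx":0,"ty":0,"tz":-40,"ax":0,"ay":0,"az":-0.4,"claw":-0.64},
  {"tx":0,"ty":0,"tz":-40,"ax":0,"ay":0,"az":0,"claw":-0.64},
  {"tx":0,"ty":0,"tz":-12,"ax":0,"ay":0,"az":0,"claw":-0.64},
  {"tx":0,"ty":0,"tz":-4,"ax":0,"ay":0,"az":0,"claw":-0.64},
  {"tx":0,"ty":0,"tz":-3,"ax":0,"ay":0,"az":0,"claw":-0.64},
  {"tx":0,"ty":0,"tz":0,"ax":0,"ay":0,"az":0,"claw":-0.64},
  {"tx":0,"ty":0,"tz":0,"ax":0,"ay":0,"az":0,"claw":-0.64},
])

```text
time_s: 2.7
tcp_pos: [0.4569, 0.0697, 0.0677]
eef_rot: [-179.9, -0.1, -12.7]
contact_force: [0.1, -0.2, 0.6]
gripper_width: 0.016
```

```bash
python3 - <<'E'
from h import *
s=r.get_state(); print(s["tcp_pos"],s["eef_rot"],s["contact_force"])
w=optics.capture("wrist"); c=optics.capture("side"); np.savez("wrist2.npz",**w)
cv2.imwrite("pics/w3.png",np.hstack([cv2.resize(w["image"],(400,300)),cv2.resize(c["image"][140:260,210:370],(400,300),interpolation=cv2.INTER_CUBIC)]))
E
```

```text
[0.45685058 0.06967894 0.06765833] [-1.79914004e+02 -9.39807212e-02 -1.26912003e+01] [ 0.07371121 -0.206136    0.62782006]
```

View pics/w3.png

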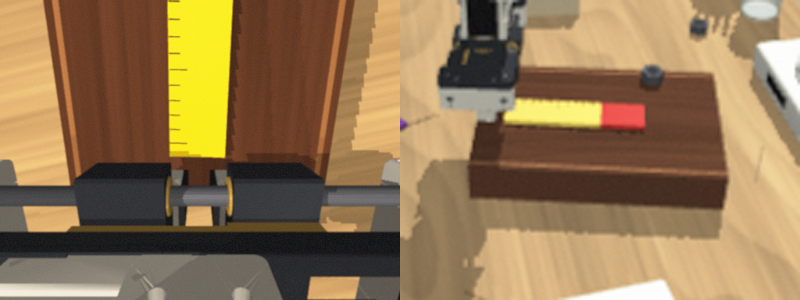

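The fingertips (left panel, (180,190) and (218,190)) stand behind the tail (columns 168–228) and just above the box. I'll lower 1.3 mm and push about 110 mm.

Call:
step_arm([
  {"tx":0,"ty":0,"tz":-1.3,"ax":0,"ay":0,"az":0,"claw":-0.64},
  {"tx":3.9,"ty":-0.9,"tz":0,"ax":0,"ay":0,"az":0,"claw":-0.64},
  {"tx":3.9,"ty":-0.9,"tz":0,"ax":0,"ay":0,"az":0,"claw":-0.64},
  {"tx":3.9,"ty":-0.9,"tz":0,"ax":0,"ay":0,"az":0,"claw":-0.64},
  {"tx":5.9,"ty":-1.3,"tz":0,"ax":0,"ay":0,"az":0,"claw":-0.64},
  {"tx":7.8,"ty":-1.8,"tz":0,"ax":0,"ay":0,"az":0,"claw":-0.64},
  {"tx":7.8,"ty":-1.8,"tz":0,"ax":0,"ay":0,"az":0,"claw":-0.64},
  {"tx":7.8,"ty":-1.8,"tz":0,"ax":0,"ay":0,"az":0,"claw":-0.64},
  {"tx":7.8,"ty":-1.8,"tz":0,"ax":0,"ay":0,"az":0,"claw":-0.64},
  {"tx":5.9,"ty":-1.3,"tz":0,"ax":0,"ay":0,"az":0,"claw":-0.64},
  {"tx":3.9,"ty":-0.9,"tz":0,"ax":0,"ay":0,"az":0,"claw":-0.64},
  {"tx":0,"ty":0,"tz":0,"ax":0,"ay":0,"az":0,"claw":-0.64},
])

```text
time_s: 4.0
tcp_pos: [0.5153, 0.0556, 0.0652]
eef_rot: [-180.0, -0.0, -12.7]
contact_force: [0.7, 1.0, 0.2]
gripper_width: 0.0157
```

```bash
cat >> h.py <<'E'
def boxquad(c,cen):
    P=pts(c); top=(abs(P[...,2]-.047)<.008)&(np.linalg.norm(P[...,:2]-cen,axis=-1)<.25)
    top=big(cv2.morphologyEx(top.astype(np.uint8),cv2.MORPH_OPEN,np.ones((3,3))))
    return top
E
python3 - <<'E'
from h import *
s=r.get_state(); print(s["tcp_pos"],s["eef_rot"],s["contact_force"])
for n in("scene","side","wrist"):
    c=optics.capture(n); np.savez(n+"2.npz",**c)
    try: print(n,ruler(c))
    except Exception as e: print(n,e)
E
```

```text
[0.51526493 0.05558949 0.06515812] [-1.79997964e+02 -9.84751941e-03 -1.27386151e+01] [0.68799783 0.96976926 0.17493895]
scene {'n': (np.int64(555), np.int64(280)), 'ang': np.float64(-12.98), 'rect': array([606.2,  37.7, 161.5,  43.3, -12.9]), 'line': array([635.1,  31.1]), 'cen': array([608.8,  37.2]), 'tail': np.float64(-110.1), 'tip': np.float64(51.1)}
side {'n': (np.int64(66), np.int64(35)), 'ang': np.float64(-12.53), 'rect': array([599.1,  15.2, 156. ,  13.4, -14. ]), 'line': array([627.5,   8. ]), 'cen': array([598.4,  14.5]), 'tail': np.float64(-107.1), 'tip': np.float64(48.7)}
wrist attempt to get argmax of an empty sequence
```

Call:
step_arm([
  {"tx":3.9,"ty":-0.9,"tz":0.7,"ax":0,"ay":0,"az":0,"claw":-0.64},
  {"tx":5.9,"ty":-1.3,"tz":0,"ax":0,"ay":0,"az":0,"claw":-0.64},
  {"tx":7.8,"ty":-1.8,"tz":0,"ax":0,"ay":0,"az":0,"claw":-0.64},
  {"tx":7.8,"ty":-1.8,"tz":0,"ax":0,"ay":0,"az":0,"claw":-0.64},
  {"tx":7.8,"ty":-1.8,"tz":0,"ax":0,"ay":0,"az":0,"claw":-0.64},
  {"tx":7.8,"ty":-1.8,"tz":0,"ax":0,"ay":0,"az":0,"claw":-0.64},
  {"tx":7.8,"ty":-1.8,"tz":0,"ax":0,"ay":0,"az":0,"claw":-0.64},
  {"tx":7.8,"ty":-1.8,"tz":0,"ax":0,"ay":0,"az":0,"claw":-0.64},
  {"tx":5.9,"ty":-1.3,"tz":0,"ax":0,"ay":0,"az":0,"claw":-0.64},
  {"tx":3.9,"ty":-0.9,"tz":0,"ax":0,"ay":0,"az":0,"claw":-0.64},
  {"tx":0,"ty":0,"tz":0,"ax":0,"ay":0,"az":0,"claw":-0.64},
])

```text
time_s: 5.25
tcp_pos: [0.5817, 0.0404, 0.0659]
eef_rot: [-180.0, -0.0, -12.7]
contact_force: [-0.2, -0.2, -0.3]
gripper_width: 0.0159
```

```bash
cat >> h.py <<'E'
def measure(c,d0=np.array([.9755,-.2198])):
    """ruler and far edge in one view; returns remaining distance and squareness"""
    h=cv2.cvtColor(c["image"],cv2.COLOR_BGR2HSV).astype(int); H,S,V=h[...,0],h[...,1],h[...,2]; P=pts(c); n0=np.array([-d0[1],d0[0]])
    B=(P[...,:2]-[.582,.0415]); bx,by=B@d0,B@n0
    # far edge: step in height of the top surface, rows of the depth image near x'=140
    top=(abs(P[...,2]-.047)<.007)&(abs(bx)<.16)&(abs(by)<.11)&(c["depth"]>0)
    cs=max(cv2.findContours(top.astype(np.uint8),0,1)[0],key=cv2.contourArea)[:,0]
    q=ray(c,cs,.045)[:,:2]-[.582,.0415]; X,Y=q@d0,q@n0
    k=(abs(X-.14)<.012)&(abs(Y)<.09)&(abs(Y)>.03); 
    e=np.polyfit(Y[k],X[k],1); k2=k&(abs(X-np.polyval(e,Y))<.003); e=np.polyfit(Y[k2],X[k2],1)
    roi=(abs(P[...,2]-.05)<.02)&(abs(by)<.06)&(bx>-.12)&(bx<.21)
    yl=roi&(H>18)&(H<36)&(S>90)&(V>100); rd=roi&((H<7)|(H>172))&(S>160)&(V>100)
    yl,rd=big(yl),big(rd); f=lambda m:(ray(c,np.argwhere(m)[:,::-1],.051)[:,:2]-[.582,.0415])@np.c_[d0,n0]
    Yq,R=f(yl),f(rd); A=np.r_[Yq,R]; rc=rect(A)
    m=np.median(A[:,1]); s=lambda Q:Q[abs(Q[:,1]-m)<.013][:,0]
    L=(np.percentile(s(Yq),99)+np.percentile(s(R),1))/2; tip=np.percentile(s(R),99.5)
    E=np.polyval(e,m)
    return dict(n=(len(Yq),len(R),k2.sum()),edge_mm=E*1e3,edge_ang=np.degrees(np.arctan(-e[0])),ruler_ang=rc[4],wh=rc[2:4],line=L*1e3,tip=tip*1e3,remain_line=(E-L)*1e3,remain_tip=(E+.05-tip)*1e3,lat=m*1e3)
E
cat > m.py <<'E'
import sys; from h import *
s=r.get_state(); print(s["tcp_pos"].round(4),s["eef_rot"].round(2),s["contact_force"].round(1))
for n in("scene","side","wrist"):
    c=optics.capture(n); np.savez(n+sys.argv[1]+".npz",**c)
    try: print(n,{k:np.round(v,1).tolist() for k,v in measure(c).items()})
    except Exception as e: print(n,e)
E
python3 m.py 3
```

```text
[0.5817 0.0404 0.0659] [-1.800e+02 -2.000e-02 -1.273e+01] [-0.2 -0.2 -0.3]
scene {'n': [618, 309, 44], 'edge_mm': 140.7, 'edge_ang': -0.8, 'ruler_ang': -0.0, 'wh': [162.5, 44.2], 'line': 120.7, 'tip': 172.5, 'remain_line': 20.0, 'remain_tip': 18.2, 'lat': 1.6}
side {'n': [351, 124, 26], 'edge_mm': 138.5, 'edge_ang': -0.4, 'ruler_ang': 3.5, 'wh': [157.7, 52.4], 'line': 120.6, 'tip': 165.5, 'remain_line': 17.9, 'remain_tip': 23.0, 'lat': -6.2}
wrist expected non-empty vector for x
```

```bash
python3 - <<'E'
import numpy as np,cv2
w=np.load("wrist3.npz")["image"]; c=np.load("scene3.npz")["image"]; s=np.load("side3.npz")["image"]
cv2.imwrite("pics/w4.png",np.vstack([cv2.resize(w,(600,450))[:300],np.hstack([cv2.resize(k,(300,225),interpolation=cv2.INTER_CUBIC) for k in(c[170:300,180:350],s[130:240,225:375])])]))
E
```

```text
(no output)
```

View pics/w4.png

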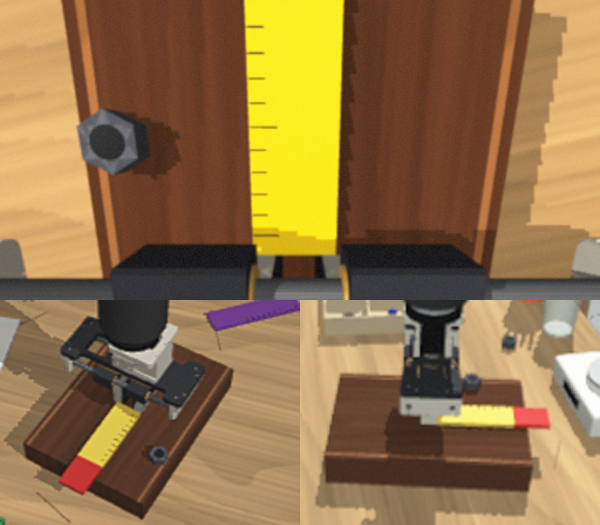

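The wrist view shows the ruler flush on both fingertips (columns 245–345 at row 255), but the far edge is out of its view. I'll push 12 mm more, stopping short, then rise to look straight down at the edge.

Call:
step_arm([
  {"tx":3.9,"ty":-0.9,"tz":0,"ax":0,"ay":0,"az":0,"claw":-0.64},
  {"tx":3.9,"ty":-0.9,"tz":0,"ax":0,"ay":0,"az":0,"claw":-0.64},
  {"tx":3.9,"ty":-0.9,"tz":0,"ax":0,"ay":0,"az":0,"claw":-0.64},
  {"tx":0,"ty":0,"tz":0,"ax":0,"ay":0,"az":0,"claw":-0.64},
  {"tx":-5.9,"ty":1.3,"tz":0,"ax":0,"ay":0,"az":0,"claw":-0.64},
  {"tx":0,"ty":0,"tz":20,"ax":0,"ay":0,"az":0,"claw":-0.64},
  {"tx":0,"ty":0,"tz":40,"ax":0,"ay":0,"az":0,"claw":-0.64},
  {"tx":20,"ty":-4,"tz":30,"ax":0,"ay":0,"az":0,"claw":-0.64},
  {"tx":20,"ty":-4,"tz":10,"ax":0,"ay":0,"az":0,"claw":-0.64},
  {"tx":0,"ty":0,"tz":0,"ax":0,"ay":0,"az":0,"claw":-0.64},
  {"tx":0,"ty":0,"tz":0,"ax":0,"ay":0,"az":0,"claw":-0.64},
  {"tx":0,"ty":0,"tz":0,"ax":0,"ay":0,"az":0,"claw":-0.64},
])

```text
time_s: 6.6
tcp_pos: [0.6255, 0.031, 0.1649]
eef_rot: [180.0, 0.1, -12.7]
contact_force: [-0.4, 0.2, 0.0]
gripper_width: 0.016
```

```bash
python3 m.py 4; python3 - <<'E'
import numpy as np,cv2
w=np.load("wrist4.npz")["image"]
cv2.imwrite("pics/w5.png",cv2.resize(w,(640,480)))
E
```

```text
[0.6255 0.031  0.1649] [ 1.7996e+02  1.1000e-01 -1.2730e+01] [-0.4  0.2  0. ]
scene {'n': [637, 307, 45], 'edge_mm': 140.8, 'edge_ang': -0.6, 'ruler_ang': -0.0, 'wh': [162.1, 44.1], 'line': 133.1, 'tip': 184.3, 'remain_line': 7.6, 'remain_tip': 6.5, 'lat': 1.8}
side {'n': [435, 134, 26], 'edge_mm': 138.5, 'edge_ang': -0.4, 'ruler_ang': 3.5, 'wh': [158.2, 52.4], 'line': 133.2, 'tip': 178.5, 'remain_line': 5.3, 'remain_tip': 10.1, 'lat': -3.0}
wrist {'n': [5892, 3050, 139], 'edge_mm': 137.7, 'edge_ang': -0.4, 'ruler_ang': -0.1, 'wh': [160.8, 42.3], 'line': 131.5, 'tip': 180.3, 'remain_line': 6.2, 'remain_tip': 7.3, 'lat': 1.1}
```

View pics/w5.png

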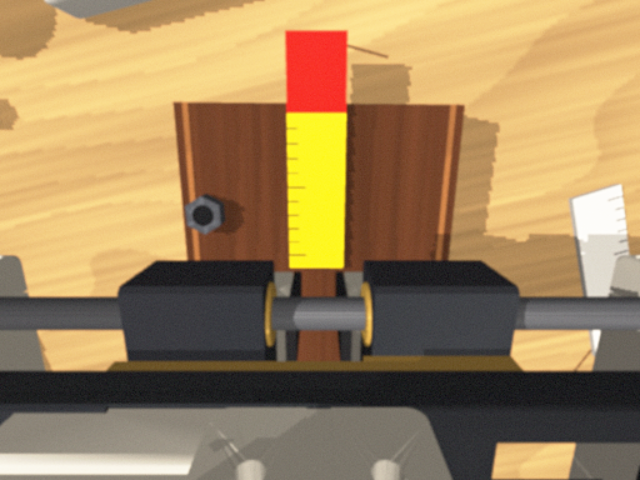

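The wrist view shows the red/yellow line at row 111 and the box's far edge at rows 103–106, so about 6–7 mm remain and the ruler is nearly square. I'll refine this with sub-pixel image edges in the wrist view.

```bash
cat >> h.py <<'E'
def fine(c,rows_edge,rows_line,rows_tip,cols_l,cols_r,cols_m,d0=np.array([.9755,-.2198])):
    """sub-pixel (gradient centroid) horizontal edges in wrist view (native pixels)"""
    im=cv2.GaussianBlur(c["image"],(3,3),0).astype(float); n0=np.array([-d0[1],d0[0]])
    def edge(ch,cols,rows,sgn):
        o=[]
        for u in cols:
            g=np.diff(im[rows[0]:rows[1],u,ch])*sgn; g=np.clip(g,0,None); k=int(g.argmax()); sl=slice(max(0,k-2),k+3)
            o.append([u,rows[0]+.5+(np.arange(len(g))[sl]*g[sl]).sum()/g[sl].sum()])
        return np.array(o)
    fit=lambda uv,z:(ray(c,uv,z)[:,:2]-[.582,.0415])@np.c_[d0,n0]
    def line(q):
        for _ in range(3):
            e=np.polyfit(q[:,1],q[:,0],1); rs=q[:,0]-np.polyval(e,q[:,1]); q=q[abs(rs)<max(2*rs.std(),2e-4)]
        return e,np.degrees(np.arctan(-e[0])),len(q)
    E=line(fit(edge(2,list(cols_l)+list(cols_r),rows_edge,-1),.045))
    L=line(fit(edge(1,cols_m,rows_line,1),.051)); T=line(fit(edge(0,cols_m,rows_tip,-1),.051))
    m=fit(np.array([[np.mean(cols_m),np.mean(rows_line)]]),.051)[0,1]
    x=[np.polyval(k[0],m)*1e3 for k in(E,L,T)]
    return dict(edge=x[0],line=x[1],tip=x[2],remain=x[0]-x[1],remain_tip=x[0]+50-x[2],angs=[E[1],L[1],T[1]],n=[E[2],L[2],T[2]])
E
python3 - <<'E'
from h import *
c=dict(np.load("wrist4.npz"))
print(fine(c,(70,98),(78,98),(15,35),range(155,225,2),range(285,355,2),range(234,274,2)))
# ruler long sides
im=c["image"]; d0=np.array([.9755,-.2198]);n0=np.array([.2198,.9755])
h=cv2.cvtColor(im,cv2.COLOR_BGR2HSV); m=big(((h[...,0]>18)&(h[...,0]<36)&(h[...,1]>200)&(h[...,2]>200))|((h[...,2]>180)&(h[...,1]>200)&((h[...,0]<7)|(h[...,0]>172))))
for side in(0,-1):
    q=np.array([ray(c,[np.flatnonzero(m[v])[side],v],.051)[0][:2] for v in range(30,205,2)]); print('side ang',np.degrees(np.arctan(np.polyfit(q@d0,q@n0,1)[0])).round(2))
# box long sides by red/blue: use depth top
P=pts(c); top=(abs(P[...,2]-.045)<.008)&(c["depth"]>0)
for side in(0,-1):
    q=np.array([ray(c,[np.flatnonzero(top[v])[side],v],.045)[0][:2] for v in range(90,200,2)]); print('box side ang',np.degrees(np.arctan(np.polyfit(q@d0,q@n0,1)[0])).round(2))
E
```

```text
{'edge': np.float64(137.73410285623527), 'line': np.float64(131.48192571381801), 'tip': np.float64(180.93388452059332), 'remain': np.float64(6.252177142417253), 'remain_tip': np.float64(6.800218335641944), 'angs': [np.float64(-0.45147608118065663), np.float64(0.035082884601429075), np.float64(0.09644724781251288)], 'n': [67, 20, 20]}Traceback (most recent call last):
  File "<stdin>", line 8, in <module>
IndexError: index 0 is out of bounds for axis 0 with size 0
```

About 6.4 mm remain, and the edge is about 0.5° further clockwise than the ruler. The contact model agrees: TCP + 119.5 mm gives 131.4 mm, against 131.5 mm seen. I'll turn the yaw by -0.45°, re-approach behind the tail and push the rest.

Call:
step_arm([
  {"tx":-18.6,"ty":4.8,"tz":0,"ax":0,"ay":0,"az":-0.45,"claw":-0.64},
  {"tx":-18.6,"ty":4.8,"tz":0,"ax":0,"ay":0,"az":0,"claw":-0.64},
  {"tx":0,"ty":0,"tz":0,"ax":0,"ay":0,"az":0,"claw":-0.64},
  {"tx":0,"ty":0,"tz":-45,"ax":0,"ay":0,"az":0,"claw":-0.64},
  {"tx":0,"ty":0,"tz":-40,"ax":0,"ay":0,"az":0,"claw":-0.64},
  {"tx":0,"ty":0,"tz":-10,"ax":0,"ay":0,"az":0,"claw":-0.64},
  {"tx":0,"ty":0,"tz":-4,"ax":0,"ay":0,"az":0,"claw":-0.64},
  {"tx":0,"ty":0,"tz":0,"ax":0,"ay":0,"az":0,"claw":-0.64},
  {"tx":0,"ty":0,"tz":0,"ax":0,"ay":0,"az":0,"claw":-0.64},
])

```text
time_s: 7.65
tcp_pos: [0.591, 0.041, 0.0687]
eef_rot: [-179.9, -0.1, -13.1]
contact_force: [-0.1, -0.2, -0.5]
gripper_width: 0.0158
```

Call:
step_arm([
  {"tx":0,"ty":0,"tz":-1.5,"ax":0,"ay":0,"az":0,"claw":-0.64},
  {"tx":0,"ty":0,"tz":-1.3,"ax":0,"ay":0,"az":0,"claw":-0.64},
  {"tx":0,"ty":0,"tz":0,"ax":0,"ay":0,"az":0,"claw":-0.64},
  {"tx":0,"ty":0,"tz":0,"ax":0,"ay":0,"az":0,"claw":-0.64},
])

```text
time_s: 8.05
tcp_pos: [0.5898, 0.0407, 0.0644]
eef_rot: [-180.0, -0.0, -13.2]
contact_force: [0.0, -0.1, -0.4]
gripper_width: 0.0155
```

Call:
step_arm([
  {"tx":0,"ty":0,"tz":0.8,"ax":0,"ay":0,"az":0,"claw":-0.64},
  {"tx":2.0,"ty":-0.45,"tz":0,"ax":0,"ay":0,"az":0,"claw":-0.64},
  {"tx":2.0,"ty":-0.45,"tz":0,"ax":0,"ay":0,"az":0,"claw":-0.64},
  {"tx":2.0,"ty":-0.45,"tz":0,"ax":0,"ay":0,"az":0,"claw":-0.64},
  {"tx":2.0,"ty":-0.45,"tz":0,"ax":0,"ay":0,"az":0,"claw":-0.64},
  {"tx":0,"ty":0,"tz":0,"ax":0,"ay":0,"az":0,"claw":-0.64},
  {"tx":0,"ty":0,"tz":0,"ax":0,"ay":0,"az":0,"claw":-0.64},
  {"tx":0,"ty":0,"tz":0,"ax":0,"ay":0,"az":0,"claw":-0.64},
])

```text
time_s: 8.85
tcp_pos: [0.5977, 0.0389, 0.0649]
eef_rot: [-180.0, -0.0, -13.2]
contact_force: [0.2, -0.0, -0.3]
gripper_width: 0.0158
```

```bash
python3 m.py 5
```

```text
[0.5977 0.0389 0.0649] [-180.     -0.    -13.17] [ 0.2 -0.  -0.3]
scene {'n': [640, 310, 44], 'edge_mm': 140.9, 'edge_ang': -0.5, 'ruler_ang': -0.6, 'wh': [162.0, 43.9], 'line': 137.0, 'tip': 188.6, 'remain_line': 3.9, 'remain_tip': 2.3, 'lat': 1.2}
side {'n': [349, 112, 26], 'edge_mm': 138.4, 'edge_ang': -0.5, 'ruler_ang': 3.5, 'wh': [157.2, 52.4], 'line': 137.3, 'tip': 182.4, 'remain_line': 1.1, 'remain_tip': 6.0, 'lat': -7.2}
wrist attempt to get argmax of an empty sequence
```

Call:
step_arm([
  {"tx":1.2,"ty":-0.3,"tz":0,"ax":0,"ay":0,"az":0,"claw":-0.64},
  {"tx":1.1,"ty":-0.3,"tz":0,"ax":0,"ay":0,"az":0,"claw":-0.64},
  {"tx":0,"ty":0,"tz":0,"ax":0,"ay":0,"az":0,"claw":-0.64},
  {"tx":-5.9,"ty":1.3,"tz":0,"ax":0,"ay":0,"az":0,"claw":-1},
  {"tx":0,"ty":0,"tz":20,"ax":0,"ay":0,"az":0,"claw":-1},
  {"tx":0,"ty":0,"tz":40,"ax":0,"ay":0,"az":0,"claw":-1},
  {"tx":20,"ty":-4,"tz":30,"ax":0,"ay":0,"az":0,"claw":-1},
  {"tx":20,"ty":-4,"tz":10,"ax":0,"ay":0,"az":0,"claw":-1},
  {"tx":0,"ty":0,"tz":0,"ax":0,"ay":0,"az":0,"claw":-1},
  {"tx":0,"ty":0,"tz":0,"ax":0,"ay":0,"az":0,"claw":-1},
  {"tx":0,"ty":0,"tz":0,"ax":0,"ay":0,"az":0,"claw":-1},
])

```text
time_s: 10.1
tcp_pos: [0.6328, 0.0315, 0.1639]
eef_rot: [180.0, 0.1, -13.2]
contact_force: [0.3, 1.0, -0.6]
gripper_width: 0.0003
```

```bash
python3 m.py 6; python3 - <<'E'
from h import *
c=dict(np.load("wrist6.npz"))
print(fine(c,(70,100),(70,102),(10,40),range(155,222,2),range(288,355,2),range(236,274,2)))
cv2.imwrite("pics/w6.png",cv2.resize(c["image"][10:230,120:390],(800,652))[:600])
E
```

```text
[0.6328 0.0315 0.1639] [ 1.7996e+02  1.1000e-01 -1.3180e+01] [ 0.3  1.  -0.6]
scene {'n': [640, 311, 44], 'edge_mm': 140.7, 'edge_ang': -0.4, 'ruler_ang': -0.6, 'wh': [162.4, 43.9], 'line': 139.3, 'tip': 190.9, 'remain_line': 1.4, 'remain_tip': -0.2, 'lat': 1.2}
side {'n': [433, 138, 26], 'edge_mm': 138.5, 'edge_ang': -0.4, 'ruler_ang': 3.5, 'wh': [159.1, 52.4], 'line': 139.0, 'tip': 185.3, 'remain_line': -0.5, 'remain_tip': 3.3, 'lat': -3.7}
wrist {'n': [5755, 3071, 139], 'edge_mm': 137.6, 'edge_ang': -0.4, 'ruler_ang': -0.4, 'wh': [160.2, 42.3], 'line': 137.6, 'tip': 187.0, 'remain_line': 0.0, 'remain_tip': 0.6, 'lat': 0.6}
{'edge': np.float64(137.7305255631475), 'line': np.float64(138.05218021916303), 'tip': np.float64(187.2905700159162), 'remain': np.float64(-0.32165465601553933), 'remain_tip': np.float64(0.4399555472313068), 'angs': [np.float64(-0.4167073058082406), np.float64(-0.4318279408129863), np.float64(-0.478772262173931)], 'n': [67, 19, 19]}
```

View pics/w6.png

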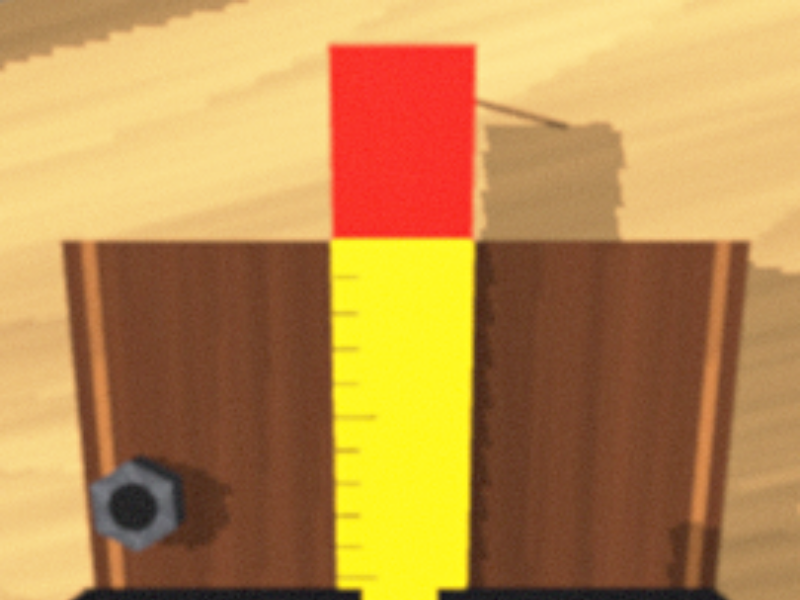

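The wrist view shows the red/yellow line (row 238) coinciding with the far edge (rows 240–242). The error is within about 0.5 mm, and ruler and edge angles agree (-0.43° and -0.42°). Now I go above the ruler, about 30 mm behind the edge, with the fingers shut.

Call:
step_arm([
  {"tx":27,"ty":-6.4,"tz":0,"ax":0,"ay":0,"az":0,"claw":-1},
  {"tx":26.7,"ty":-6.5,"tz":0,"ax":0,"ay":0,"az":0,"claw":-1},
  {"tx":0,"ty":0,"tz":0,"ax":0,"ay":0,"az":0,"claw":-1},
  {"tx":0,"ty":0,"tz":-30,"ax":0,"ay":0,"az":0,"claw":-1},
  {"tx":0,"ty":0,"tz":-30,"ax":0,"ay":0,"az":0,"claw":-1},
  {"tx":0,"ty":0,"tz":-20,"ax":0,"ay":0,"az":0,"claw":-1},
  {"tx":0,"ty":0,"tz":-6,"ax":0,"ay":0,"az":0,"claw":-1},
  {"tx":0,"ty":0,"tz":0,"ax":0,"ay":0,"az":0,"claw":-1},
  {"tx":0,"ty":0,"tz":0,"ax":0,"ay":0,"az":0,"claw":-1},
  {"tx":0,"ty":0,"tz":0,"ax":0,"ay":0,"az":0,"claw":-1},
])

```text
time_s: 11.25
tcp_pos: [0.6886, 0.019, 0.0806]
eef_rot: [-179.9, -0.1, -13.2]
contact_force: [0.6, -0.6, 0.2]
gripper_width: 0.0004
```

Call:
step_arm([
  {"tx":0,"ty":0,"tz":-5,"ax":0,"ay":0,"az":0,"claw":-1},
  {"tx":0,"ty":0,"tz":-2,"ax":0,"ay":0,"az":0,"claw":-1},
  {"tx":0,"ty":0,"tz":-1,"ax":0,"ay":0,"az":0,"claw":-1},
  {"tx":0,"ty":0,"tz":0,"ax":0,"ay":0,"az":0,"claw":-1},
  {"tx":0,"ty":0,"tz":0,"ax":0,"ay":0,"az":0,"claw":-1},
])

```text
time_s: 11.75
tcp_pos: [0.6879, 0.0187, 0.071]
eef_rot: [180.0, -0.0, -13.2]
contact_force: [-0.1, -0.0, 1.0]
gripper_width: 0.0008
```

Call:
step_arm([
  {"tx":0,"ty":0,"tz":-0.5,"ax":0,"ay":0,"az":0,"claw":-1},
  {"tx":0,"ty":0,"tz":0,"ax":0,"ay":0,"az":0,"claw":-1},
  {"tx":0,"ty":0,"tz":0,"ax":0,"ay":0,"az":0,"claw":-1},
])

```text
time_s: 12.05
tcp_pos: [0.6878, 0.0187, 0.0705]
eef_rot: [180.0, 0.0, -13.2]
contact_force: [-0.1, 0.3, 0.3]
gripper_width: 0.0002
```

Call:
step_arm([
  {"tx":0,"ty":0,"tz":-0.5,"ax":0,"ay":0,"az":0,"claw":-1},
  {"tx":0,"ty":0,"tz":0,"ax":0,"ay":0,"az":0,"claw":-1},
  {"tx":0,"ty":0,"tz":0,"ax":0,"ay":0,"az":0,"claw":-1},
])

```text
time_s: 12.35
tcp_pos: [0.6879, 0.0187, 0.0704]
eef_rot: [-180.0, -0.0, -13.2]
contact_force: [-2.2, -0.5, 4.5]
gripper_width: 0.0
```

Contact is at 4.5 N. I'll press slightly further.

Call:
step_arm([
  {"tx":0,"ty":0,"tz":-0.3,"ax":0,"ay":0,"az":0,"claw":-1},
  {"tx":0,"ty":0,"tz":0,"ax":0,"ay":0,"az":0,"claw":-1},
  {"tx":0,"ty":0,"tz":0,"ax":0,"ay":0,"az":0,"claw":-1},
  {"tx":0,"ty":0,"tz":0,"ax":0,"ay":0,"az":0,"claw":-1},
])

```text
time_s: 12.75
tcp_pos: [0.6879, 0.0187, 0.0703]
eef_rot: [-180.0, -0.0, -13.2]
contact_force: [-2.8, -0.2, 5.7]
gripper_width: 0.0004
```

```bash
python3 m.py 7; python3 - <<'E'
from h import *
s=r.get_state(); print(s["contact_force"],s["moment"])
a,b=[dict(np.load(n+"7.npz"))["image"] for n in("scene","side")]
cv2.imwrite("pics/w7.png",np.hstack([cv2.resize(k,(400,300),interpolation=cv2.INTER_CUBIC) for k in(a[170:300,180:353],b[130:242,225:375])]))
E
```

```text
[0.6879 0.0187 0.0703] [-1.800e+02 -2.000e-02 -1.316e+01] [-2.8 -0.2  5.7]
scene {'n': [162, 310, 44], 'edge_mm': 141.1, 'edge_ang': -0.4, 'ruler_ang': 1.3, 'wh': [92.0, 44.7], 'line': 139.9, 'tip': 190.9, 'remain_line': 1.3, 'remain_tip': 0.3, 'lat': 1.8}
side {'n': [316, 39, 14], 'edge_mm': 139.6, 'edge_ang': -1.7, 'ruler_ang': -1.2, 'wh': [157.8, 51.3], 'line': 139.0, 'tip': 184.7, 'remain_line': 0.6, 'remain_tip': 4.8, 'lat': -12.3}
wrist {'n': [2218, 6490, 202], 'edge_mm': 138.7, 'edge_ang': -0.5, 'ruler_ang': -1.6, 'wh': [83.7, 41.6], 'line': 138.0, 'tip': 186.8, 'remain_line': 0.7, 'remain_tip': 1.9, 'lat': 0.4}
[-3.21952094  0.74362966  6.30816231] [ 0.16153072  1.00930602 -0.00307258]
```

View pics/w7.png

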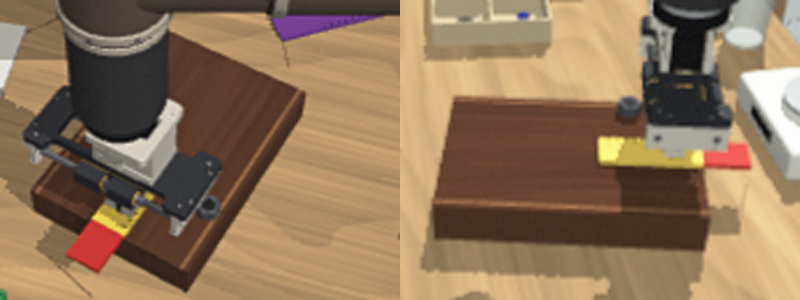

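The press holds near 6 N with about 3 N of sideways load, and the ruler is in place with nut_a untouched. I'll relieve the side load slightly and press a bit more.

Call:
step_arm([
  {"tx":-0.2,"ty":0,"tz":-0.3,"ax":0,"ay":0,"az":0,"claw":-1},
  {"tx":0,"ty":0,"tz":0,"ax":0,"ay":0,"az":0,"claw":-1},
  {"tx":0,"ty":0,"tz":0,"ax":0,"ay":0,"az":0,"claw":-1},
  {"tx":0,"ty":0,"tz":0,"ax":0,"ay":0,"az":0,"claw":-1},
])

```text
time_s: 13.3
tcp_pos: [0.6879, 0.0187, 0.0704]
eef_rot: [-180.0, -0.1, -13.2]
contact_force: [-2.3, -0.3, 8.8]
gripper_width: 0.0005
```

```bash
python3 - <<'E'
from h import *
f=[]
for i in range(4):
    c=optics.capture("wrist"); f.append(r.get_state()["contact_force"])
print(np.round(f,1))
np.savez("wrist8.npz",**c)
d=np.array([.9755,-.2198]);n=np.array([.2198,.9755]); W=lambda x,y,z:[*(np.array([.582,.0415])+d*x+n*y),z]
for x,y,z in[(.1377,0,.051),(.1377,.08,.045),(.1377,-.08,.045),(.1377,.02,.051),(.1377,-.02,.051),(.1877,0,.051)]: print(x,y,proj(c,W(x,y,z)).round())
E
```

```text
[[-3.2 -0.2  8. ]
 [-2.6  1.2  8.6]
 [-3.   1.2  7.9]
 [-3.7  0.2  8.4]]
0.1377 0 [257. 180.]
0.1377 0.08 [122. 179.]
0.1377 -0.08 [392. 177.]
0.1377 0.02 [222. 181.]
0.1377 -0.02 [291. 180.]
0.1877 0 [256.  88.]
```

```bash
python3 - <<'E'
from h import *
c=dict(np.load("wrist8.npz"))
print(fine(c,(165,192),(170,190),(75,102),range(130,205,2),range(310,385,2),range(228,286,2)))
cv2.imwrite("pics/w8.png",cv2.resize(c["image"][60:240,130:390],(780,540)))
E
```

```text
{'edge': np.float64(144.89407937259327), 'line': np.float64(137.6823201381105), 'tip': np.float64(187.25507933820154), 'remain': np.float64(7.21175923448277), 'remain_tip': np.float64(7.639000034391728), 'angs': [np.float64(-0.4261629905976359), np.float64(-0.4180779420419255), np.float64(-0.41930139770100194)], 'n': [76, 29, 24]}
```

View pics/w8.png

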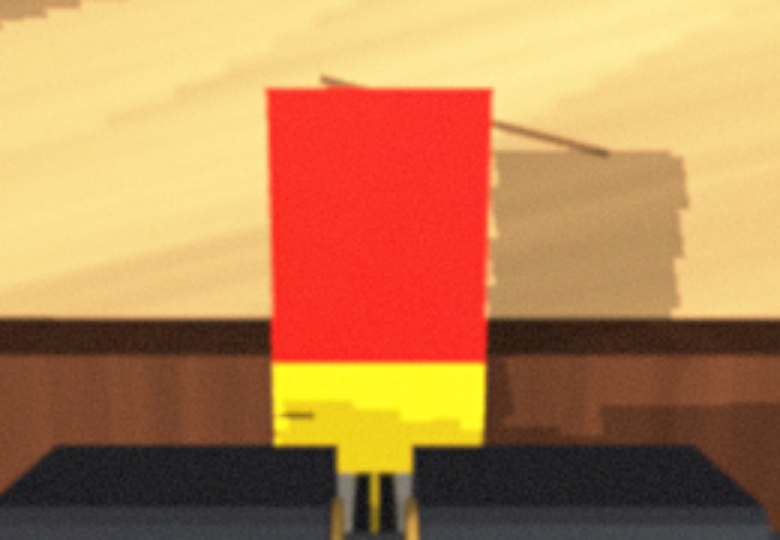

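While pressed, the red line measures 137.7 mm and the tip 187.3 mm, unchanged from the look before pressing. The script's edge value of 144.9 is wrong: it picked the bottom of the dark front face (crop row 318). The true top edge at crop row 352 (native row about 177–178) matches the 137.7 mm prediction within about 0.3 mm. Ruler and edge angles agree at -0.42° and -0.43°. Handing in.

```bash
python3 -c "
from plant import r
print(r.get_state()['contact_force'],r.get_state()['time_s']); print(r.close_job())"
```

```text
[-3.74653813  0.24211629  8.38366538] 13.5
the job is handed in; nothing more can be done
None
```

The ruler is in place and still held pressed: its red end sticks out past the far edge, and the job was handed in at 13.5 s. I pushed it from its tail with both fingertips (jaws about 16 mm open). Then I pressed it down with the shut fingertips, about 30 mm behind the edge.

**Last checks:**
- **Overhang:** in the closest view, from the wrist camera, the red line lies over the edge within about 0.5 mm, the same before and during the press.
- **Squareness:** ruler and edge directions agree within 0.1° in the same view.
- **Press force:** steady at about 8.4 N down, with about 3–4 N of sideways load left over. The ruler did not creep under it.
- **Other things:** nut_a was untouched in the pictures, and the arm went near nothing else. I did not re-measure the other objects.

**Checks that disagreed:**
- **Coarser views:** the scene and side cameras gave the overhang error as anywhere from -0.5 to +4.8 mm. Their resolution is lower and the arm partly hid the ruler, so I went by the wrist view.
- **Side-view angle:** its ruler angle was unreliable (+3.5°, and -1.2° while pressed).
- **Final edge reading:** the last automatic reading picked the bottom of the box's front face (144.9 mm). By eye in the same picture, the true top edge matched the expected 137.7 mm.

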